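# Lay the hollowed soldering brick down against the fence

### The arm

A 7-joint arm with a two-finger parallel gripper is mounted at the origin on a cart in front of the work surface, level with it; the furniture and walls round the work are solid. World frame = base frame: x ahead of the robot, y to its left, z up, the work surface at z = 0. Lengths are in mm, angles in rad, forces in N, time in s.
With the tool pointing down it reaches from about 425 to 875 mm from the base axis. Payload 9.9 kg.
Tool frame: the origin (TCP) lies midway between the tips of the shut fingers; the grasp point (between the pads) lies 19 mm behind it; z points along the fingers, y is the line along which they close (so a half turn about z gives the same grasp; the last joint's range is limited). The gripper opens to 85 mm and grips with 20 to 120 N. Pads are 22 mm wide; open, the fingers measure 114 mm over their backs; the gripper's body (76 mm by 85 mm) begins 54 mm behind the grasp point. The pads swing forward as they close: fully open they stand 13 mm farther back than shut.
Start: joints at [-1.196, 0.576, 0.025, 1.437, -0.015, 1.129, -0.057], TCP at [298.932, 605.201, 201.289] pointing down, gripper open.
Joint ranges: [-2.76, 2.76], [-0.34, 2.15], [-1.52, 1.57], [0.19, 2.46], [-1.09, 4.23], [0.17, 1.99], [-2.82, 2.82]. Speed limits (rad/s): [2.22, 2.22, 3.01, 3.01, 3.14, 3.14, 3.14].

### API

Orientations are given as a 3x3 rotation matrix whose columns are the frame's x, y, z axes.
In Python, from rig import bot, eyes, telemetry gives the robot as it stands. The module is installed in compiled form; this text tells all that it offers. Calls block until the motion is done:
- bot.movep(position, orientation): joint-space move of the TCP to a pose.
- bot.servo_line(position, attitude=None, velocity=150, guard=None): straight line of the TCP; attitude=None keeps the orientation; velocity is the mean speed in mm/s. With guard (N) it stops when the force on the tool has changed by that much, and returns True; else False.
- bot.move_j(angles): joint-space move.
- bot.grip(opening, newtons=None): finger opening in mm; newtons is the grip in N (None keeps the last); returns when the fingers have stopped.
- bot.pause(seconds).
- bot.ik(position, orientation): joint angles nearest the present ones, or None.
- eyes.read_camera(name): name is "scene" or "top" or "wrist"; returns the picture (384x512x3 uint8, red, green, blue); there is no depth.
- eyes.calibration(name): a dict with "K" (3x3 intrinsics, pixels), "cam_to_world" (4x4, takes a point from camera to world coordinates). Camera axes: x right, y down, z forward; pixel columns grow to the right and rows downward; lengths in mm; the calibration is good to about 2 mm. The wrist camera is an equidistant fisheye: a pixel r from the principal point sees the ray r / f radians off the axis. A picture is of the moment at which its call begins: read the wrist's pose just before it. calibration takes no time and is no camera call; for the wrist camera it gives the pose at the moment of the call.
A pose or a line that the arm cannot do raises bot.Unreachable and nothing moves.
- bot.hand_in(): hands the job in; it is judged then, once.
Trained networks look in the newest picture that a camera, given by its name, has taken for a name from the list of things; names that differ only in an ending like _2 or _b are one class to them, and where a whole thing is asked for, a point or a joint stands for the part that bears it (a point fixed in the world has none). Each returns a list of dicts, best first, with "conf" (0 to 1); they miss things now and then, are a little off and sometimes report something else, mostly with a low value. They report only what shows in the picture. A call takes as long as a camera call.
- eyes.boxes_of(camera, label): "pixel" ([column, row] in pixels, amid what is visible of it).
- eyes.outline_of(camera, label): "pixels" (384x512 bool, what is visible of it) and "pixel" ([column, row] in pixels, amid what is visible of it).
- eyes.tip_of(camera, label): "pixel" ([column, row] in pixels: a listed point, or the origin of a listed thing).
Readings, each from a call of its own:
- telemetry.current_clock(): time.
- telemetry.current_qpos(): joint angles.
- telemetry.current_qvel(): joint speeds.
- telemetry.current_effort(): joint torques, N m.
- telemetry.current_tcp_pos(): TCP position.
- telemetry.current_orientation(): TCP orientation.
- telemetry.current_wrist_force(): force on the tool from outside, world axes, zero at the start.
- telemetry.current_torque(): the same for the moment, N m.
- telemetry.current_opening(): finger opening in mm.
- telemetry.current_finger_force(): force on a finger pad.
Only numpy, scipy, OpenCV 4.12 (cv2) and the standard library are available. Lean on these libraries where they do the work, as an engineer would, in place of code of your own. Each camera call takes 0.05 s, during which the arm holds its last target. There are 200 camera calls.

### The job

Two soldering bricks stand on end on the steel tray. Using pushes of the fingertips only, tip the brick with the round hollow over so that it lies flat on the tray with its hollow facing up, then push it along until its end sits square against the fence at the tray's far edge. Do not pick it up, leave the plain brick standing where it is, and do not disturb the small black block on the tray or the things around it; finish clear of everything.

Things in the scene. Friction and masses are not known exactly. Their poses are not given: they have to be found in the camera images.
- tray: Fixed dark sheet-steel soldering tray, 180 x 212 mm, plate 6 mm thick, lying on the bench. Origin: centre of its underside. Its x axis points away from the robot's side, to the fence: a straight low wall along the whole far edge, its top 22 mm above the bench, its inner face at x = +75 mm. y runs along the fence.
- fence_face (a point): Middle of the fence's inner face, at the height of the tray's plate (75 mm along the tray's x axis, 6 mm above the bench).
- hollow_brick: Loose off-white soldering brick, 28 (x) x 54 (y) x 76 (z) mm, about 0.2 kg, standing on end on the tray. Origin: centre of the end it stands on; z runs up its length, x toward the fence. The broad face away from the fence (x = -14 mm) has a round hollow 30 mm wide, 9 mm deep in its middle, 38 mm up. Lying down it is 28 mm high.
- hollow_brick_top (a point): Centre of the hollowed brick's upper end, 76 mm from its origin along z: the end that must meet the fence. Pushed gently toward the fence here, the brick tips over once its top has moved about 26 mm, then falls by itself, hollow up, ending some 25 to 40 mm short of the fence.
- hollow_brick_middle (a point): Centre of the hollowed brick, 38 mm from its origin along z.
- plain_brick: Loose brick of the same off-white material and size (28 x 54 x 76 mm, same origin and axes) without any hollow, standing on end on the tray about 112 mm to one side of the hollowed brick, on either side. It stays as it is.
- black_block: Loose small black block, 22 x 42 x 16 mm (length along its y), lying on the tray between the lanes of the two bricks, its length toward the fence. Origin at the centre of the underside.
- wax_bottle: Loose white round bottle with a screw cap, 34 mm across, 77 mm tall, standing on the bench left of the tray. Origin at the centre of the underside.
- loupe: Loose folding loupe, 26 x 64 x 15 mm, on the bench behind the fence, toward its right end. Origin at the centre of the underside.
- brass_dish: Loose shallow brass dish, 55 mm across, 14 mm high, on the bench behind the fence, toward its left end. Origin at the centre of the underside.
- bench_lamp: Fixed bench lamp, always in the same place; keep the arm clear of it. Origin at x 0.56, y 0.19. Its long shade hangs left of the work over x 0.35 to 0.5, y 0.2 to 0.7, up to about 0.25 m high. Its straight arm rises from above the shade's right end (x 0.45, y 0.33, z 0.26) to the back right (x 0.74, y -0.05, z 0.48). At 0.4 m height fingertips pass over the shade.

How it is judged:
By the outcome, as a careful person would: the job done as asked, in the order asked, and still so for the second after the job is handed in, with the robot touching nothing.
It also fails if it takes over 48 s, if anything falls off the work surface, if the arm or the gripper's body presses on something with over 40 N, if the wrist force passes 120 N, or if a joint passes its speed limit or range.

## Working session

There is one attempt and no reset: what is moved stays moved. The work goes in short steps, each a Python script; the robot and the scene stay as the last script left them, time stands still between calls to the robot, and variables do not carry over. Pictures are saved under pics/ and viewed, at most 10 in all, crops included, and the job is handed in when it is done.

```bash
mkdir -p pics; cat > h.py <<'E'
import numpy as np, cv2
from rig import bot, eyes, telemetry
def ray(cam,px):
    c=eyes.calibration(cam);K=np.array(c["K"]);T=np.array(c["cam_to_world"])
    d=np.linalg.inv(K)@np.array([px[0],px[1],1.])
    if cam=="wrist":
        r=np.hypot(d[0],d[1]); d=np.array([d[0]/r*np.sin(r),d[1]/r*np.sin(r),np.cos(r)]) if r>1e-9 else np.array([0,0,1.])
    return T[:3,3],T[:3,:3]@d
def at(cam,px,z):
    o,d=ray(cam,px);return o+d*(z-o[2])/d[2]
def save(cam,name):
    im=eyes.read_camera(cam);cv2.imwrite(f"pics/{name}.png",im[:,:,::-1]);return im
E
python3 - <<'E'
from h import *
np.set_printoptions(precision=1,suppress=True)
print(telemetry.current_clock())
a=save("scene","s0");b=save("top","t0")
for cam in("scene","top"):
    print(cam,np.array(eyes.calibration(cam)["cam_to_world"])[:3].round(2).tolist())
    for l,z in(("tray",0),("fence_face",6),("hollow_brick",6),("hollow_brick_top",82),("hollow_brick_middle",44),("plain_brick",6),("black_block",6),("wax_bottle",0),("loupe",0),("brass_dish",0)):
        for r in eyes.tip_of(cam,l)[:2]: print(l,r["conf"],np.array(r["pixel"]),at(cam,r["pixel"],z))
E
```

```text
0.0
scene [[0.44, -0.52, 0.73, -10.76], [-0.9, -0.23, 0.38, -269.94], [-0.03, -0.82, -0.57, 588.45]]
tray 0.8 [276.5 268.1] [555. -23.   0.]
tray 0.64 [208.  245.7] [556.5 122.    0. ]
fence_face 0.78 [283.5 239. ] [628.6  -5.2   6. ]
hollow_brick 0.81 [248.1 278.4] [504.9   9.2   6. ]
hollow_brick_top 0.59 [240.9 247.6] [496.   15.4  82. ]
hollow_brick_middle 0.93 [239.3 263.4] [496.8  20.6  44. ]
hollow_brick_middle 0.54 [306.8 289.8] [ 487.7 -104.9   44. ]
plain_brick 0.86 [305.8 288.3] [525.  -90.6   6. ]
black_block 0.79 [280.9 259.4] [573.5 -23.6   6. ]
wax_bottle 0.94 [209.9 245.6] [558.3 118.8   0. ]
loupe 0.8 [315.6 222.2] [711.1 -41.2   0. ]
brass_dish 0.6 [267.4 214.3] [694.9  59.6   0. ]
top [[-0.0, -0.99, 0.16, 457.28], [-1.0, 0.0, -0.01, 44.57], [0.01, -0.16, -0.99, 927.63]]
tray 0.83 [271.9 215.8] [561.2 -31.4   0. ]
fence_face 0.83 [261.1 180.9] [636.9  -8.5   6. ]
hollow_brick 0.6 [248.4 241.9] [504.9  19.9   6. ]
hollow_brick_top 0.69 [254.1 242.4] [500.   10.8  82. ]
plain_brick 0.72 [301.1 230.1] [529.7 -92.9   6. ]
black_block 0.49 [267.7 209.5] [574.2 -22.1   6. ]
wax_bottle 0.76 [198.6 213.6] [566.3 126.9   0. ]
loupe 0.84 [274.  144.5] [720.3 -38.3   0. ]
loupe 0.22 [250.5 240.8] [507.5  15.2   0. ]
brass_dish 0.58 [229.8 153.9] [698.8  59.7   0. ]
```

```bash
python3 -c "
import cv2,numpy as np
a=cv2.imread('pics/s0.png');b=cv2.imread('pics/t0.png')
cv2.imwrite('pics/s0b.png',np.vstack([a[:, :],b])[::1]) if 0 else cv2.imwrite('pics/st0.png',cv2.resize(np.hstack([a,b]),(800,300)))"
```

```text
(no output)
```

View pics/t0.png

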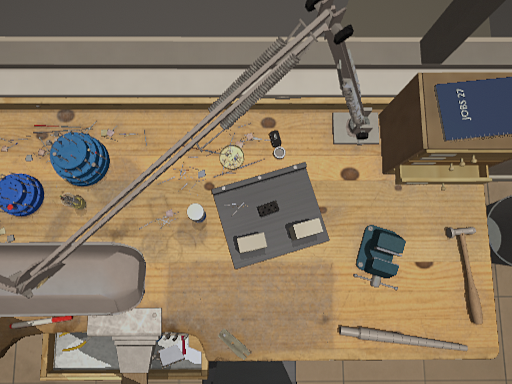

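View pics/s0.png

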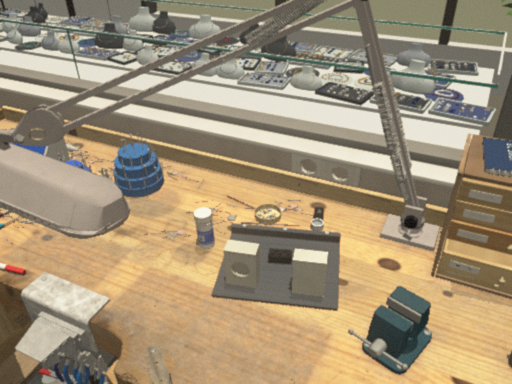

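The top picture shows the hollowed brick near (252,242), the plain brick near (306,229), the black block near (267,209) and the fence along the tray's upper edge from (213,188) to (303,165). The scene picture confirms that the brick at (242,263) has the hollow. The tray is yawed about +0.23 rad. I'll refine the yaw and the brick poses next.

```bash
python3 - <<'E'
from h import *
np.set_printoptions(precision=3,suppress=True)
im=eyes.read_camera("top")
def rect(mask,z,cam="top"):
    ys,xs=np.nonzero(mask); P=np.array([at(cam,(x,y),z)[:2] for x,y in zip(xs,ys)],np.float32)
    return P.mean(0),cv2.minAreaRect(P)
for l,z in(("tray",6),("hollow_brick",82),("plain_brick",82),("black_block",22)):
    o=eyes.outline_of("top",l)
    if not o: print(l,"none");continue
    m=o[0]["pixels"]; print(l,o[0]["conf"],m.sum(),rect(m,z))
    if "brick" in l:
        g=im.min(2); b=m&(g>150); print("  bright",b.sum(),np.percentile(g[m],[5,25,50,75]),rect(b,82))
# fence by edge: wrist/tool ik check
def R(yaw,tilt=0):
    c,s=np.cos(yaw),np.sin(yaw); Z=np.array([[c,-s,0],[s,c,0],[0,0,1]])
    ct,st=np.cos(tilt),np.sin(tilt)
    return Z@np.array([[ct,0,st],[0,1,0],[-st,0,ct]])@np.diag([1.,-1,-1])
print(telemetry.current_orientation())
for p in([299,605,400],[380,300,400],[430,0,400],[450,0,120],[450,0,20],[560,25,20]):
    for y in (0.23,0.23+np.pi): print(p,bot.ik(p,R(y)))
E
```

```text
Traceback (most recent call last):
  File "h.py", line 10, in at
    o,d=ray(cam,px);return o+d*(z-o[2])/d[2]
        ~~~^^^^^^^^
  File "h.py", line 4, in ray
    c=eyes.calibration(cam);K=np.array(c["K"]);T=np.array(c["cam_to_world"])
ValueError: time passes only in moves, steps and waits
```

```bash
cat >> h.py <<'E'
def R(yaw,tilt=0):
    c,s=np.cos(yaw),np.sin(yaw); Z=np.array([[c,-s,0],[s,c,0],[0,0,1]])
    ct,st=np.cos(tilt),np.sin(tilt)
    return Z@np.array([[ct,0,st],[0,1,0],[-st,0,ct]])@np.diag([1.,-1,-1])
def rect(mask,z,cam="top"):
    c=eyes.calibration(cam);K=np.array(c["K"]);T=np.array(c["cam_to_world"])
    ys,xs=np.nonzero(mask); d=T[:3,:3]@np.linalg.inv(K)@np.array([xs,ys,np.ones(len(xs))])
    P=(T[:3,3:]+d*(z-T[2,3])/d[2])[:2].T.astype(np.float32)
    return P.mean(0),cv2.minAreaRect(P)
E
python3 - <<'E'
from h import *
np.set_printoptions(precision=3,suppress=True)
im=eyes.read_camera("top")
for l,z in(("tray",6),("hollow_brick",82),("plain_brick",82),("black_block",22)):
    o=eyes.outline_of("top",l)
    if not o: print(l,"none");continue
    m=o[0]["pixels"]; print(l,o[0]["conf"],m.sum(),rect(m,z))
    if "brick" in l:
        g=im.min(2); b=m&(g>150); print("  bright",b.sum(),np.percentile(g[m],[5,25,50,75]),rect(b,82))
print(telemetry.current_orientation())
for p in([299,605,400],[380,300,400],[430,0,400],[450,0,120],[450,0,20],[560,25,20]):
    for y in (0.23,0.23+np.pi): print(p,bot.ik(p,R(y)))
print(telemetry.current_clock())
E
```

```text
tray 0.67 6890 (array([567.224, -22.966], dtype=float32), ((562.796142578125, -27.082374572753906), (179.30307006835938, 213.1485137939453), 16.546493530273438))
hollow_brick 0.88 449 (array([498.986,  17.111], dtype=float32), ((499.4507141113281, 16.934391021728516), (31.69828987121582, 55.846595764160156), 13.129897117614746))
  bright 365 [ 76.4 158.  160.  162. ] (array([500.101,  16.018], dtype=float32), ((499.8757019042969, 15.843637466430664), (26.81682586669922, 52.65686798095703), 12.63864517211914))
plain_brick 0.56 495 (array([525.656, -89.495], dtype=float32), ((526.2261352539062, -89.60612487792969), (30.9744930267334, 64.56425476074219), 16.39099884033203))
  bright 367 [ 52.7 144.  165.  167. ] (array([527.579, -94.434], dtype=float32), ((527.6781005859375, -94.53799438476562), (26.766084671020508, 53.057220458984375), 15.657780647277832))
black_block 0.77 249 (array([574.106, -19.57 ], dtype=float32), ((573.8135986328125, -19.98316764831543), (26.1611328125, 45.803932189941406), 18.458730697631836))
[[-0.897  0.443 -0.   ]
 [ 0.443  0.897 -0.   ]
 [-0.    -0.    -1.   ]]
[299, 605, 400] [-1.503  0.569  0.692  1.061 -0.352  1.619 -2.252]
[299, 605, 400] [-1.104  0.503 -0.154  1.042  0.074  1.602  0.564]
[380, 300, 400] [-1.313  0.193  0.698  1.566 -0.125  1.428 -1.947]
[380, 300, 400] [-0.725  0.162 -0.05   1.549  0.008  1.43   1.026]
[430, 0, 400] [-0.944  0.092  0.942  1.678 -0.075  1.41  -1.333]
[430, 0, 400] [-0.483  0.068  0.411  1.668 -0.028  1.411  1.732]
[450, 0, 120] [-0.583  0.433  0.679  2.13  -0.417  0.71  -0.969]
[450, 0, 120] [-0.132  0.355  0.037  2.116 -0.021  0.671  1.72 ]
[450, 0, 20] [-0.387  0.577  0.418  2.227 -0.552  0.436 -0.862]
[450, 0, 20] [-0.041  0.531 -0.091  2.215  0.119  0.4    1.572]
[560, 25, 20] [-0.484  0.715  0.572  1.951 -0.621  0.656 -0.856]
[560, 25, 20] [-0.063  0.632 -0.1    1.936  0.108  0.579  1.567]
1.45
```

```bash
python3 - <<'E'
from h import *
np.set_printoptions(precision=3,suppress=True)
yaw=0.25;u=np.array([np.cos(yaw),np.sin(yaw)]);c=np.array([500.3,15.9])
bot.servo_line([299,605,400],velocity=250)
bot.movep([380,300,400],R(yaw+np.pi)); bot.grip(20,40)
bot.movep([*(c-70*u),400],R(yaw+np.pi))
bot.servo_line([*(c-70*u),160],velocity=250)
print(telemetry.current_clock(),telemetry.current_tcp_pos(),telemetry.current_opening(),telemetry.current_wrist_force())
save("wrist","w1")
for l,z in(("fence_face",6),("hollow_brick_top",82),("plain_brick",6),("black_block",6)):
    for r in eyes.tip_of("wrist",l)[:1]: print(l,r["conf"],r["pixel"],at("wrist",r["pixel"],z))
E
```

```text
6.5 [433.084  -1.05  160.679] 19.87488774465292 [0.494 0.085 0.599]
hollow_brick_top 0.77 [259.8, 251.8] [500.204  18.855  82.   ]
plain_brick 0.57 [167.0, 214.9] [524.088 -93.724   6.   ]
black_block 0.67 [214.5, 259.7] [571.651 -23.267   6.   ]
```

View pics/w1.png

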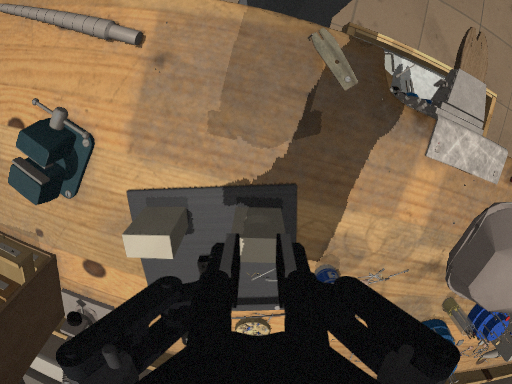

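The wrist picture shows the hollowed brick's top at about (260,252), centred between the fingers and nearly square to them. The plain brick at (155,235) and the block at (205,265) are well to the side. Next I tip the brick.

```bash
python3 - <<'E'
from h import *
np.set_printoptions(precision=2,suppress=True)
yaw=0.25;u=np.array([np.cos(yaw),np.sin(yaw)]);c=np.array([500.3,16.8])
P=lambda d,z:[*(c+d*u),z]
bot.servo_line(P(-65,66),velocity=150)
bot.servo_line(P(-31,66),velocity=80)
for d in(-25,-18,-12,-7,-3,0):
    bot.servo_line(P(d,66),velocity=30)
    print(d,telemetry.current_clock(),telemetry.current_wrist_force())
    if d>=-7:
        eyes.read_camera("scene"); r=eyes.tip_of("scene","hollow_brick_top"); print([ (x["conf"],x["pixel"]) for x in r[:1]])
bot.servo_line(P(-70,66),velocity=150)
bot.pause(.3)
a=save("scene","s2");b=save("top","t2")
cv2.imwrite("pics/c2.png",cv2.resize(np.hstack([a[200:320,180:360],b[140:260,180:360]])[:,:,::-1],None,fx=2.2,fy=2.2))
o=eyes.outline_of("top","hollow_brick")
if o: print(o[0]["conf"],rect(o[0]["pixels"],34))
E
```

```text
-25 8.45 [-1.07  0.25 -0.17]
-18 8.8333 [ 0.32  0.16 -0.7 ]
-12 9.1833 [ 0.27  0.21 -0.26]
-7 9.5 [-0.32 -0.1   0.19]
[(0.73, [238.2, 248.2])]
-3 9.8833 [-0.04  0.54  0.38]
[(0.81, [240.2, 245.9])]
0 10.2333 [0.02 0.07 0.64]
[(0.77, [240.2, 244.5])]
0.53 (array([512.78,  -0.45], dtype=float32), ((511.8262634277344, 0.8285427093505859), (17.74496078491211, 26.68374252319336), 11.154117584228516))
```

View pics/c2.png

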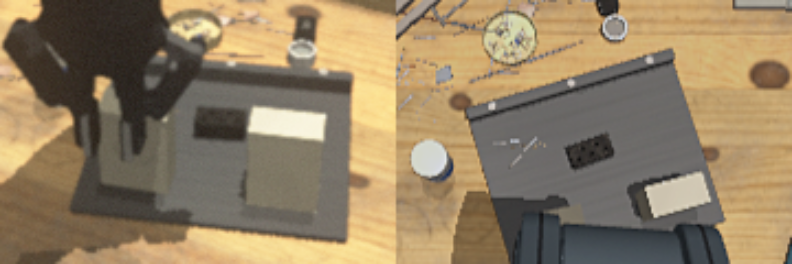

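The brick is still standing, at about (140,140) in the left crop. Contact came later than I assumed, so I keep pushing in small monitored steps.

```bash
python3 - <<'E'
from h import *
np.set_printoptions(precision=2,suppress=True)
yaw=0.25;u=np.array([np.cos(yaw),np.sin(yaw)]);c=np.array([500.3,16.8])
P=lambda d,z:[*(c+d*u),z]
def st():
    eyes.read_camera("scene"); s=""
    for l,z in(("hollow_brick_top",82),("hollow_brick",6)):
        r=eyes.tip_of("scene",l); s+=l+str((r[0]["conf"],np.array(r[0]["pixel"]),at("scene",r[0]["pixel"],z)))if r else "none"
    return s
print(st())
bot.servo_line(P(-3,66),velocity=120)
for d in(0,4,8,12):
    bot.servo_line(P(d,66),velocity=30)
    print(d,telemetry.current_wrist_force(),st())
print(telemetry.current_clock(),telemetry.current_tcp_pos())
save("scene","s3");
cv2.imwrite("pics/c3.png",cv2.resize(cv2.imread("pics/s3.png")[170:320,180:360],None,fx=3,fy=3))
E
```

```text
hollow_brick_top(0.7, array([239.8, 243.8]), array([503.73,  21.47,  82.  ]))hollow_brick(0.57, array([247.3, 281.2]), array([498.22,   7.42,   6.  ]))
0 [-0.71 -0.47 -0.03] hollow_brick_top(0.56, array([241.1, 249.1]), array([492.82,  13.39,  82.  ]))hollow_brick(0.88, array([247. , 277.5]), array([506.05,  11.95,   6.  ]))
4 [-0.12 -0.63 -0.34] hollow_brick_top(0.71, array([241.8, 245.7]), array([500.84,  16.23,  82.  ]))hollow_brick(0.75, array([245.5, 278.7]), array([502.32,  13.01,   6.  ]))
8 [ 0.27  0.11 -0.1 ] hollow_brick_top(0.64, array([240.1, 247.3]), array([496.11,  16.95,  82.  ]))hollow_brick(0.7, array([247. , 276.8]), array([507.58,  12.73,   6.  ]))
12 [0.4  0.79 1.33] nonehollow_brick(0.91, array([248.1, 283.2]), array([494.52,   4.  ,   6.  ]))
13.9583 [511.83  19.72  65.96]
```

View pics/c3.png

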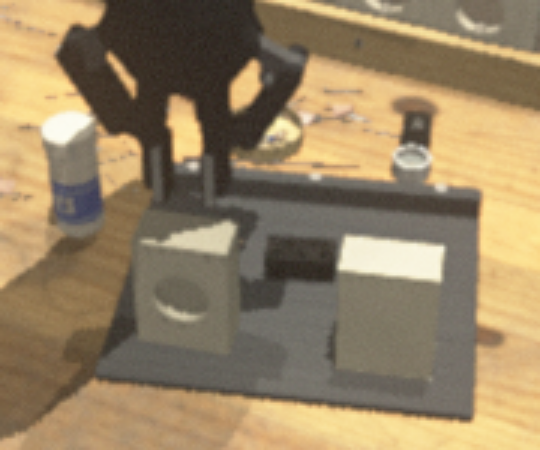

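```bash
python3 - <<'E'
from h import *
np.set_printoptions(precision=1,suppress=True)
c=eyes.calibration("scene");K=np.array(c["K"]);T=np.linalg.inv(np.array(c["cam_to_world"]))
def pr(p):
    q=T[:3,:3]@p+T[:3,3];q=K@q;return q[:2]/q[2]
t=telemetry.current_tcp_pos();Rt=np.array(telemetry.current_orientation());print(t,Rt,telemetry.current_opening())
crop=lambda p:(pr(np.array(p))-[180,170])*3
for s in(-17,17):
  for z in(0,-10,-20): print("finger",s,z,crop(t+Rt@[0,s,z]))
u=np.array([.969,.247,0]);v=np.array([-.247,.969,0]);b=np.array([500.3,16.8,0])
for z in(6,82):
  for a in(-14,14):
    for w in(-27,27): print("brick",z,a,w,crop(b+a*u+w*v+[0,0,z]))
E
```

```text
[511.8  19.7  66. ] [[-1.  -0.2 -0. ]
 [-0.2  1.  -0. ]
 [ 0.   0.  -1. ]] 19.661418531105312
finger -17 0 [219.3 238.8]
finger -17 -10 [218.9 225.3]
finger -17 -20 [218.4 211.6]
finger 17 0 [160.7 231.7]
finger 17 -10 [159.9 218.3]
finger 17 -20 [159.  204.6]
brick 6 -14 -27 [229.7 349.8]
brick 6 -14 27 [138.3 337.4]
brick 6 14 -27 [239.2 315.6]
brick 6 14 27 [150.2 303.9]
brick 82 -14 -27 [226.8 250. ]
brick 82 -14 27 [130.3 238.2]
brick 82 14 -27 [237.  216.8]
brick 82 14 27 [143.  205.7]
```

TCP projects inside the brick, but the fingertips at crop (160,200) and (208,205) show above the brick's top. The part-open tips stand well behind the TCP, so they passed over without touching. I'll back off, shut the fingers so the TCP is true, and push again.

```bash
python3 - <<'E'
from h import *
np.set_printoptions(precision=2,suppress=True)
yaw=0.25;u=np.array([np.cos(yaw),np.sin(yaw)]);c=np.array([499.5,16.8])
P=lambda d,z:[*(c+d*u),z]
bot.servo_line(P(12,110),velocity=150)
bot.servo_line(P(-60,110),velocity=200)
bot.grip(0); print(telemetry.current_opening())
bot.servo_line(P(-60,72),velocity=120)
bot.servo_line(P(-31,72),velocity=100)
for d in(-24,-18,-12,-6):
    bot.servo_line(P(d,72),velocity=35)
    print(d,telemetry.current_wrist_force())
print(telemetry.current_clock())
save("scene","s4");
cv2.imwrite("pics/c4.png",cv2.resize(cv2.imread("pics/s4.png")[170:320,180:360],None,fx=3,fy=3))
E
```

```text
0.020419503635805667
-24 [0.49 0.77 0.49]
-18 [-0.39 -0.52  0.21]
-12 [0.37 0.47 1.12]
-6 [ 0.58 -0.05 -0.1 ]
17.525
```

View pics/c4.png

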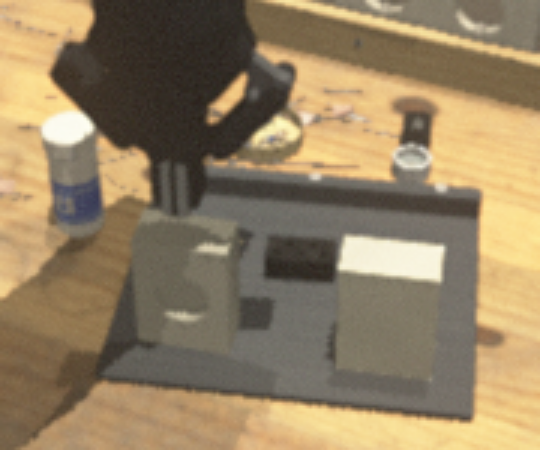

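The shut tips, at crop (175,212), also appear higher than the TCP reading, and the brick is again untouched. I'll check the true tip height with a guarded touch on the bare bench behind the tray.

```bash
python3 - <<'E'
from h import *
np.set_printoptions(precision=2,suppress=True)
yaw=0.25;u=np.array([np.cos(yaw),np.sin(yaw)]);c=np.array([499.5,16.8])
P=lambda d,z:[*(c+d*u),z]
bot.servo_line(P(-6,100),velocity=150)
bot.servo_line(P(-68,100),velocity=200)
bot.servo_line(P(-68,35),velocity=150)
print(bot.servo_line(P(-68,2),velocity=25,guard=4),telemetry.current_tcp_pos(),telemetry.current_wrist_force())
a=save("scene","s5")
bot.servo_line(P(-68,40),velocity=150)
print(telemetry.current_clock(),telemetry.current_qpos())
cv2.imwrite("pics/c5.png",cv2.resize(cv2.imread("pics/s5.png")[190:340,180:360],None,fx=3,fy=3))
E
```

```text
False [433.68  -0.04   2.12] [ 0.24 -0.9  -0.44]
20.8667 [-0.23  0.49  0.17  2.24 -0.19  0.42  1.92]
```

View pics/c5.png

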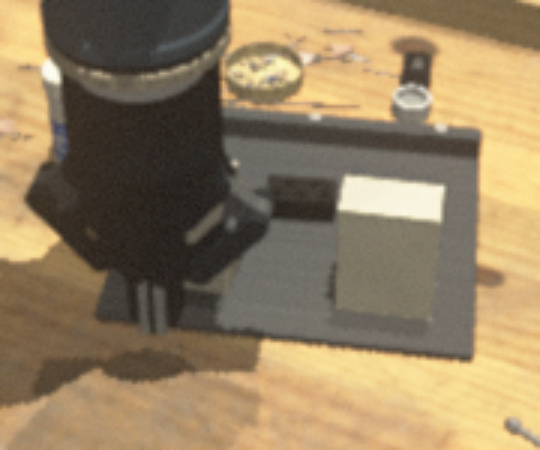

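The tips, at crop (152,330), hover above their shadow at (145,365) although the TCP reads z = 2. I'll compute the true tip position from this picture.

```bash
python3 - <<'E'
from h import *
np.set_printoptions(precision=1,suppress=True)
c=eyes.calibration("scene");K=np.array(c["K"]);T=np.linalg.inv(np.array(c["cam_to_world"]))
def pr(p):
    q=T[:3,:3]@np.array(p)+T[:3,3];q=K@q;return q[:2]/q[2]
for z in(2,10,20,30,40): print(z,(pr([433.7,0,z])-[180,190])*3, "u+11:",(pr([423.,-2.7,z])-[180,190])*3)
print((pr([493.3,15.3,95])-[180,170])*3)
for z in(72,82,92): print("c4",z,(pr([493.7,15.3,z])-[180,170])*3,(pr([483,12.6,z])-[180,170])*3)
print(telemetry.current_tcp_pos())
E
```

```text
2 [161.1 360.4] u+11: [156.1 376. ]
10 [160.3 350.4] u+11: [155.4 365.9]
20 [159.4 337.7] u+11: [154.4 353.1]
30 [158.5 324.7] u+11: [153.4 340.2]
40 [157.6 311.6] u+11: [152.4 327. ]
[179.6 217.7]
c4 72 [181.7 249.1] [177.  262.4]
c4 82 [180.9 235.4] [176.3 248.7]
c4 92 [180.2 221.5] [175.5 234.7]
[434.1   0.1  40.5]
```

The true tips sit roughly 25–30 mm above the reported TCP. A guarded descent onto the bench will give the exact offset.

```bash
python3 - <<'E'
from h import *
np.set_printoptions(precision=2,suppress=True)
p=telemetry.current_tcp_pos()
bot.servo_line([p[0],p[1],0],velocity=100)
print(bot.servo_line([p[0],p[1],-40],velocity=15,guard=4),telemetry.current_tcp_pos(),telemetry.current_wrist_force())
z=telemetry.current_tcp_pos()[2]
bot.servo_line([p[0],p[1],z+30],velocity=100)
print(telemetry.current_clock(),telemetry.current_tcp_pos())
E
```

```text
True [434.11   0.13 -29.79] [-0.27  0.48  7.01]
23.6583 [434.39   0.24   0.2 ]
```

The tips are about 29 mm above the reported TCP, so I'll apply that offset. Now the tip-over.

```bash
python3 - <<'E'
from h import *
np.set_printoptions(precision=2,suppress=True)
yaw=0.25;u=np.array([np.cos(yaw),np.sin(yaw)]);c=np.array([499.5,16.8])
P=lambda d,z:[*(c+d*u),z]
bot.grip(20)
bot.servo_line(P(-68,42),velocity=120)
bot.servo_line(P(-31,42),velocity=100)
bot.servo_line(P(-8,42),velocity=40)
bot.servo_line(P(2,42),velocity=30)
bot.pause(.4)
bot.servo_line(P(-60,42),velocity=180)
print(telemetry.current_clock())
a=save("scene","s6")
for l,z in(("hollow_brick_top",20),("hollow_brick_middle",34),("hollow_brick",20)):
    for r in eyes.tip_of("scene",l)[:1]: print(l,r["conf"],r["pixel"],at("scene",r["pixel"],z))
o=eyes.outline_of("scene","hollow_brick"); print(o and (o[0]["conf"],rect(o[0]["pixels"],34,"scene")))
b=save("top","t6")
o=eyes.outline_of("top","hollow_brick"); print(o and (o[0]["conf"],rect(o[0]["pixels"],34)))
cv2.imwrite("pics/c6.png",cv2.resize(np.hstack([a[190:320,180:360],b[140:270,190:350]])[:,:,::-1],None,fx=2.3,fy=2.3))
E
```

```text
27.1
hollow_brick_top 0.79 [256.2, 238.4] [593.5   36.05  20.  ]
hollow_brick_middle 0.96 [247.0, 253.3] [534.94  25.52  34.  ]
hollow_brick 0.74 [317.1, 220.8] [692.03 -50.17  20.  ]
(0.82, (array([522.57,  12.86], dtype=float32), ((536.2169799804688, 21.060470581054688), (104.21475219726562, 61.205440521240234), 12.748984336853027)))
(0.83, (array([557.57,  26.89], dtype=float32), ((552.974609375, 27.06487274169922), (73.87891387939453, 56.8199462890625), 13.230794906616211)))
```

View pics/c6.png

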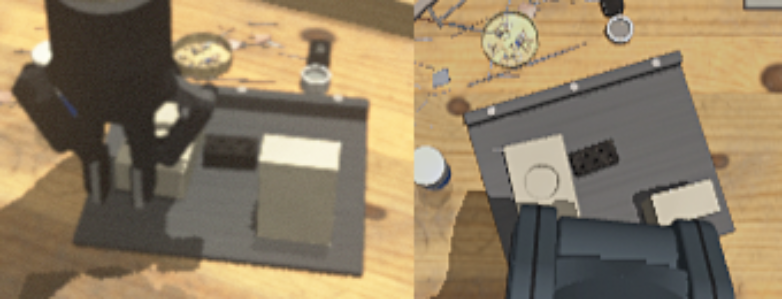

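The brick is lying flat with its hollow up (hollow at crop (541,180) in the top view), short of the fence and clear of the block. The plain brick is still standing. Next I push the brick's near end to the fence.

```bash
python3 - <<'E'
from h import *
np.set_printoptions(precision=2,suppress=True)
px=lambda x,y:((x-414)/2.3+190,y/2.3+140)
A=at("top",px(467,114),22);B=at("top",px(680,54),22)
yaw=(np.arctan2(-(B-A)[0],(B-A)[1])+np.pi)  # fence dir -> normal
d=(A-B)[:2]; yf=np.arctan2(-d[0],d[1]); print("fence yaw",yf,np.linalg.norm(d))
m=at("top",px(541,181),34)[:2]; print("middle",m)
yaw=float(np.clip((yf+.289)/2,.25,.30)); u=np.array([np.cos(yaw),np.sin(yaw)])
tray=np.array([562.8,-27.1]); gap=75-((m-tray)@u+38); print("yaw",yaw,"gap",gap,"lat",(m-tray)@[-u[1],u[0]])
P=lambda k,z:[*(m+k*u),z]
Q=R(yaw+np.pi)
bot.servo_line(P(-95,42),Q,velocity=120)
bot.servo_line(P(-90,-11),velocity=120)
bot.servo_line(P(-56,-11),velocity=90)
print(telemetry.current_clock(),telemetry.current_wrist_force())
g=bot.servo_line(P(-49+gap+18,-11),velocity=28,guard=6)
t=telemetry.current_tcp_pos();print(g,telemetry.current_clock(),(t[:2]-m)@u+49,telemetry.current_wrist_force())
E
```

```text
fence yaw 0.278340146375167 206.77076454355785
middle [551.47  26.96]
yaw 0.2836700731875835 gap 32.748400461914606 lat 55.06793850202878
28.875 [ 0.09  0.49 -0.52]
True 30.1917 31.2250583570465 [ 0.86 -0.16  0.25]
```

```bash
python3 - <<'E'
from h import *
np.set_printoptions(precision=2,suppress=True)
u=np.array([np.cos(.2837),np.sin(.2837)]);p=telemetry.current_tcp_pos();p0=p.copy()
g=bot.servo_line([*(p[:2]+10*u),p[2]],velocity=12,guard=10)
p=telemetry.current_tcp_pos();print(g,(p-p0)[:2]@u,telemetry.current_wrist_force())
bot.servo_line([*(p[:2]-60*u),p[2]],velocity=150)
q=telemetry.current_tcp_pos()
bot.servo_line([*(q[:2]-25*u),150],velocity=200)
bot.servo_line([*(q[:2]-25*u),380],velocity=250)
bot.movep([400,200,400],R(.2837+np.pi))
print(telemetry.current_clock(),telemetry.current_tcp_pos())
a=save("scene","s7");b=save("top","t7")
o=eyes.outline_of("top","hollow_brick"); print(o and (o[0]["conf"],rect(o[0]["pixels"],34)))
cv2.imwrite("pics/c7.png",cv2.resize(np.hstack([a[190:320,190:350],b[145:275,190:350]])[:,:,::-1],None,fx=2.5,fy=2.5,interpolation=cv2.INTER_CUBIC))
E
```

```text
True -0.18991101176973177 [ 1.11 -1.55  0.21]
34.0667 [400.42 198.62 399.41]
(0.9, (array([581.22,  39.01], dtype=float32), ((581.4088745117188, 38.99842071533203), (79.97403717041016, 55.94896697998047), 16.595518112182617)))
```

View pics/c7.png

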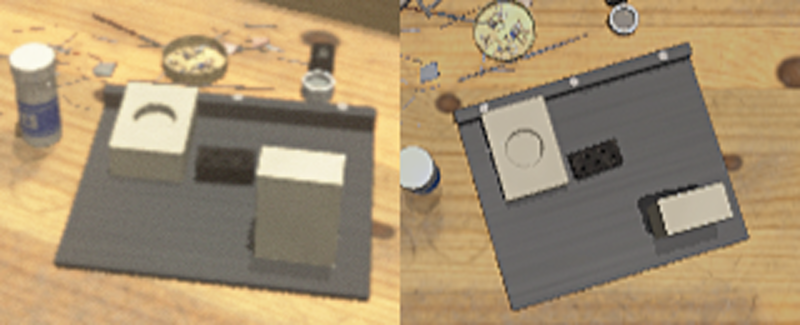

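The brick lies hollow up with its end flush and square against the fence: yaw 16.6° against the tray's 16.5°, centre at tray x of about 37. The block, the plain brick and the surrounding things look unmoved.

```bash
python3 -c "
from rig import bot
print(bot.hand_in())"
```

```text
the job is handed in; nothing more can be done
None
```

The hollowed brick was tipped over with pushes alone and now lies hollow up, square against the fence, with the other things left where they were; the job is handed in at about 34 s with the arm clear.

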